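# Zero the metering valve: seat the inner knob, then turn the scale ring to it

## Task

Zero the metering valve on the bench: turn its inner pointer knob clockwise until you feel the needle come up snug on its seat, without forcing it and without shifting the outer scale ring. Then turn only the outer ring so that its red zero line meets the knob's blue pointer, with the needle left resting on its seat. Leave the things around it where they are.

Things in the scene. Friction and masses are not known exactly. Their poses are not given: they have to be found in the camera images.
- valve: Metering valve, fixed: white housing 130 x 130 mm, 50 mm high. Origin at the centre of its underside, on the common vertical axis of both knobs; z up; tube ports point along +x. On it stand the black outer scale ring (60 mm across, 50 to 70 mm above the bench, friction 0.15 N m, turns both ways, stays where left) and above it the inner knob. They turn independently.
- knob_grip (a point): Middle of the inner knob's grip bar, on the axis, 91 mm above the bench. Silver bar 14 mm thick (this point's y: pinch across it), 34 mm long (x), 75 to 103 mm above the bench, on a disc 37 mm across (71 to 76 mm). Pointer looks along -x. Fingers reaching below 71 mm would rub on the ring. Turning friction 0.06 N m; clockwise from above lowers the needle.
- knob_pointer (a point): Point 25 mm from the axis in the direction of the inner knob's blue pointer, just above the ring's top face; turns with the inner knob. When released from its seat's pressure the knob springs back a little (under 0.15 rad), and friction keeps it resting on the seat; turned back a further 0.02 rad it would lift off.
- ring_zero (a point): Point 25 mm from the axis on the outer ring's red zero line, on its top face, 70 mm above the bench; turns with the ring. The other marks are short and white, 18 degrees apart. At the start the zero line lies clockwise of where the pointer will come to rest, by 0.4 to 1.5 rad.
- needle_stem: Needle stem, hidden in the housing, turns with the inner knob; origin on the axis. After 0.5 to 1.7 rad clockwise, never the same and not to be seen, its dog, 40 mm off the axis, meets a soft seat resisting with about 3 N m per rad of further turning (plus the 0.06 N m of friction). Snug from 0.15 N m on the seat (4 N on the dog), damaged above 0.5 N m (12.5 N).
- beaker: Small clear beaker, 45 mm across, 56 mm high, standing to the right of the valve; origin at the centre of its foot. Bystander.
- amber_bottle: Amber bottle with black cap, 60 mm across, 122 mm high, behind and left of the valve; origin at the centre of its foot. Bystander.
- filter: Green syringe filter, 26 mm across, 22 mm high, front left of the valve; origin at the centre of its underside. Bystander.

How it is judged:
By the outcome, as a careful person would: the job done as asked, in the order asked, and still so for the second after the job is handed in, with the robot touching nothing.
It also fails if it takes over 72 s, if anything falls off the work surface, if the arm or the gripper's body presses on something with over 40 N, if the wrist force passes 120 N, or if a joint passes its speed limit or range.

## Robot

A 6-joint arm with a two-finger parallel gripper is mounted at the origin on a cart in front of the work surface, level with it; the furniture and walls round the work are solid. World frame = base frame: x ahead of the robot, y to its left, z up, the work surface at z = 0. Lengths are in m, angles in rad, forces in N, time in s.
With the tool pointing down it reaches from about 0.375 to 0.975 m from the base axis. Payload 3.8 kg.
Tool frame: the origin (TCP) lies midway between the tips of the shut fingers; the grasp point (between the pads) lies 19 mm behind it; z points along the fingers, y is the line along which they close (so a half turn about z gives the same grasp; the last joint's range is limited). The gripper opens to 85 mm and grips with 20 to 120 N. Pads are 22 mm wide; open, the fingers measure 114 mm over their backs; the gripper's body (76 mm by 85 mm) begins 54 mm behind the grasp point. The pads swing forward as they close: fully open they stand 13 mm farther back than shut.
Start: joints at [1.236, 0.264, 1.604, -0, 1.274, -0.037], TCP at [0.198, 0.645, 0.231] pointing down, gripper open.
Joint ranges: [-2.63, 2.63], [-0.94, 2.18], [0.31, 2.57], [-1.31, 4.45], [0, 2.66], [-2.55, 2.55]. Speed limits (rad/s): [2.57, 2.57, 3.14, 3.14, 3.14, 3.14].

## Interface

Orientations are given as a rotation vector (axis times angle).
In Python, from workcell import bot gives the robot as it stands.
- The arm moves only by the tool servo_tool, never from a script. Its argument "series" is a list of rows, each a list of 7 numbers: the shift along the world's x, y, z in units of 0.15 m (1.0 is 0.15 m), then the turn, a rotation vector about the world's x, y, z in units of 180 degrees (1.0 is 180 degrees), then the closure, from 0 (fully open) to 1 (shut). A call has 1 to 20 rows; each row is the pose to reach, as a shift and turn from the pose commanded when the call began, turning the shorter way round; what a row does not reach only later rows make up. A row lasts 1/10 s, in which the tool goes at most 50 mm and 8.59 degrees, less where a joint would pass 70% of its speed; a pose out of reach is approached as far as the arm can. A call with a number of a shift or a turn outside -1 to 1 is refused whole. A call with a gripper value outside its range is refused whole. The fingers move at their own pace and stop on an object; "newtons" is the grip in N (left out, the last holds). Time passes only in rows, so rows that repeat a pose let the fingers close. It gives the time, the measured TCP pose, the force, the opening and the grip force at its end, in the units of the state.
- bot.read_state(): the state, without advancing time (a new reading comes with each control period).
- bot.read_camera(name): name is "side" or "top"; returns the picture (420x560x3 uint8, red, green, blue); there is no depth.
- bot.camera_info(name): a dict with "vertical_fov" (degrees; the focal length in pixels is half the picture's height over the tangent of half this angle, whatever the lens; pixels are square), "cx", "cy" (the principal point, pixels), "R" (3x3) and "t" (3): a world point X has camera coordinates R X + t. Camera axes: x right, y down, z forward; pixel columns grow to the right and rows downward; lengths in m; the calibration is good to about 2 mm. A picture is of the moment at which its call begins. camera_info takes no time and is no camera call.
- bot.finish_job(): hands the job in; it is judged then, once.
Trained networks look in the newest picture that a camera, given by its name, has taken for a name from the list of things; names that differ only in an ending like _2 or _b are one class to them, and where a whole thing is asked for, a point or a joint stands for the part that bears it (a point fixed in the world has none). Each returns a list of dicts, best first, with "score" (0 to 1); they miss things now and then, are a little off and sometimes report something else, mostly with a low value. They report only what shows in the picture. A call takes as long as a camera call.
- bot.recognise(target, camera): "box" ([left, top, right, bottom] as shares, 0 to 1, of the picture: columns of its width, rows of its height, round what is visible of it).
- bot.trace(target, camera): "mask" (420x560 bool, what is visible of it) and "box" ([left, top, right, bottom] as shares, 0 to 1, of the picture: columns of its width, rows of its height, round what is visible of it).
- bot.mark_of(target, camera): "at" ([row, column] as shares, 0 to 1, of the picture: columns of its width, rows of its height: a listed point, or the origin of a listed thing).
The state is a dict: "time": time; "q": joint angles; "joint_vel": joint speeds; "joint_torque": joint torques, N m; "tool_pos": TCP position; "tcp_rot": TCP orientation; "wrist_force": force on the tool from outside, world axes, zero at the start; "torque": the same for the moment, N m; "width": opening from 0.0 (shut) to 1.0 (fully open); "grip_force": force on a finger pad.
Only numpy, scipy, OpenCV 4.12 (cv2) and the standard library are available. Lean on these libraries where they do the work, as an engineer would, in place of code of your own. Each camera call takes 0.05 s, during which the arm holds its last target. There are 200 camera calls.

## Working session

There is one attempt and no reset: what is moved stays moved. The work goes in short steps, Python scripts to look and compute and a tool call to move; the robot and the scene stay as the last step left them, time stands still between calls to the robot, and variables do not carry over. Pictures are saved under pics/ and viewed, at most 10 in all, crops included, and the job is handed in when it is done.

Besides the shell and the picture viewer there is one more tool, called after "Call:" as name([rows], argument=value, ...), one row to a line, values as JSON. servo_tool: Moves the arm, as the interface text tells. Shifts and turns lie within -1 to 1; 1 stands for 0.15 m of shift or 180 degrees of turn. Its arguments: {"type":"object","properties":{"series":{"type":"array","items":{"type":"array","items":{"type":"number"}}},"newtons":{"type":"number"}},"required":["series"]}

```bash
mkdir -p pics; cat > h.py <<'E'
import numpy as np, cv2
from workcell import bot
def snap(cam,fn):
    im=bot.read_camera(cam); cv2.imwrite('pics/'+fn,im[:,:,::-1]); return im
def ray(cam,at,z):
    c=bot.camera_info(cam); R=np.array(c['R']);t=np.array(c['t']); f=210/np.tan(np.radians(c['vertical_fov'])/2)
    r,k=at[0]*420,at[1]*560
    d=R.T@np.array([(k-c['cx'])/f,(r-c['cy'])/f,1]); o=-R.T@t
    return o+d*(z-o[2])/d[2]
E
python3 - <<'E'
from h import *
s=bot.read_state(); print(s)
for c in ['top','side']:
    i=bot.camera_info(c); print(c,i)
    snap(c,c+'0.png')
Z=dict(valve=0,knob_grip=.091,knob_pointer=.071,ring_zero=.07,beaker=0,amber_bottle=0,filter=0)
for c in ['top','side']:
  for n,z in Z.items():
    m=bot.mark_of(n,c)
    for k in m[:2]: print(c,n,round(k['score'],2),np.round(np.array(k['at'])*[420,560]),ray(c,k['at'],z).round(4))
E
```

```text
{'time': 0.0, 'q': array([ 1.23613519e+00,  2.64789631e-01,  1.60539320e+00,  1.99743301e-06,
        1.27371731e+00, -3.68935776e-02]), 'joint_vel': array([ 0.00060689, -0.00085807,  0.00058851, -0.00146432,  0.00081425,
       -0.0010378 ]), 'joint_torque': array([ 1.71277807e-03, -5.15126288e+01, -3.67307854e+01,  1.39128133e-04,
        1.28934259e-02,  5.18671732e-05]), 'tool_pos': array([0.19778732, 0.64459016, 0.2299271 ]), 'tcp_rot': array([-0.46594323, -3.10641256,  0.00356118]), 'wrist_force': array([-0.55389262, -0.44285271,  0.23478035]), 'torque': array([-0.01783742, -0.01002246,  0.01692947]), 'grip_force': 0.0, 'width': 1.0033521804228918}
top {'vertical_fov': 47.00807956598943, 'cx': 276.8306550335925, 'cy': 210.97197508639846, 'R': array([[ 0.09594242, -0.9953825 , -0.00295643],
       [-0.97133465, -0.0929747 , -0.21878005],
       [ 0.21749496,  0.02386197, -0.97576972]]), 't': array([0.03775504, 0.54580243, 0.91069298])}
side {'vertical_fov': 57.77038195019908, 'cx': 272.68508915768643, 'cy': 214.89260498889962, 'R': array([[ 0.99947933,  0.03215469,  0.00267171],
[... 293 characters left out ...]
.] [ 0.4504 -0.0604  0.071 ]
top ring_zero 0.79 [269. 340.] [ 0.435  -0.0428  0.07  ]
top beaker 0.76 [248. 406.] [ 0.5007 -0.1862  0.    ]
top amber_bottle 0.57 [231. 244.] [0.5029 0.1555 0.    ]
top filter 0.71 [305. 286.] [0.3586 0.0526 0.    ]
side valve 0.87 [277. 242.] [ 0.4581 -0.0354 -0.    ]
side knob_grip 0.74 [255. 239.] [ 0.4575 -0.0512  0.091 ]
side knob_grip 0.5 [248. 202.] [ 0.382  -0.0345  0.091 ]
side knob_pointer 0.86 [271. 235.] [ 0.4521 -0.0763  0.071 ]
side ring_zero 0.93 [254. 232.] [ 0.4398 -0.0298  0.07  ]
side ring_zero 0.48 [344. 263.] [ 0.5143 -0.2262  0.07  ]
side beaker 0.59 [341. 264.] [ 0.512  -0.1824  0.    ]
side filter 0.64 [248. 199.] [0.3511 0.0479 0.    ]
```

```bash
python3 - <<'E'
import cv2
a=cv2.imread('pics/top0.png')[200:320,260:420]; cv2.imwrite('pics/t1.png',cv2.resize(a,None,fx=5,fy=5,interpolation=3))
a=cv2.imread('pics/side0.png')[200:320,160:320]; cv2.imwrite('pics/s1.png',cv2.resize(a,None,fx=5,fy=5,interpolation=3))
E
```

```text
(no output)
```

View pics/top0.png

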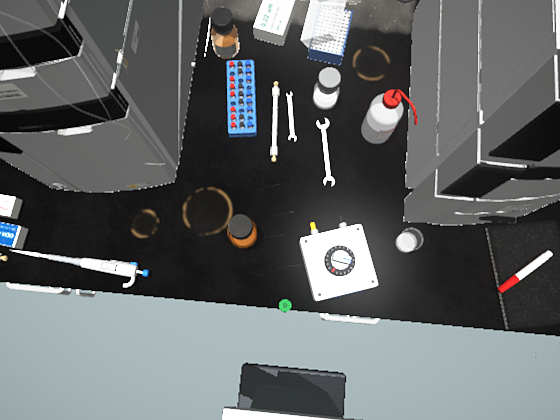

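View pics/t1.png

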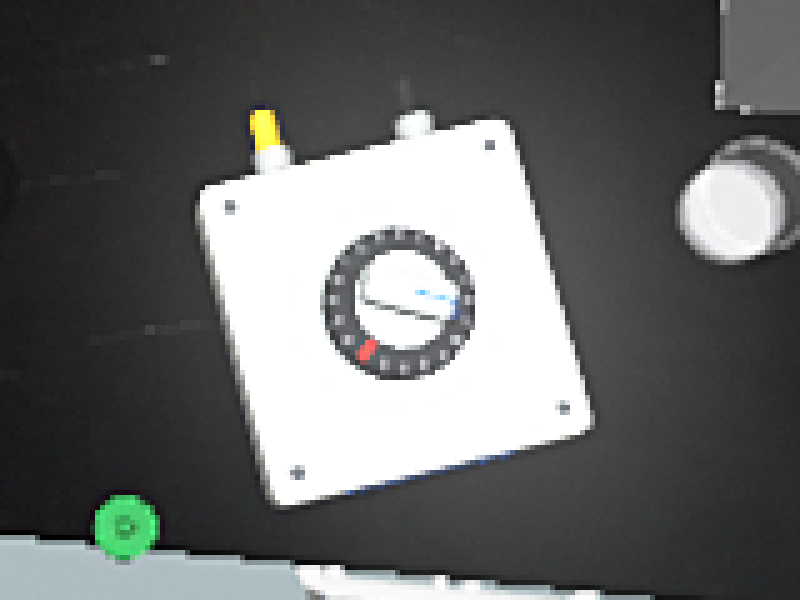

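View pics/s1.png

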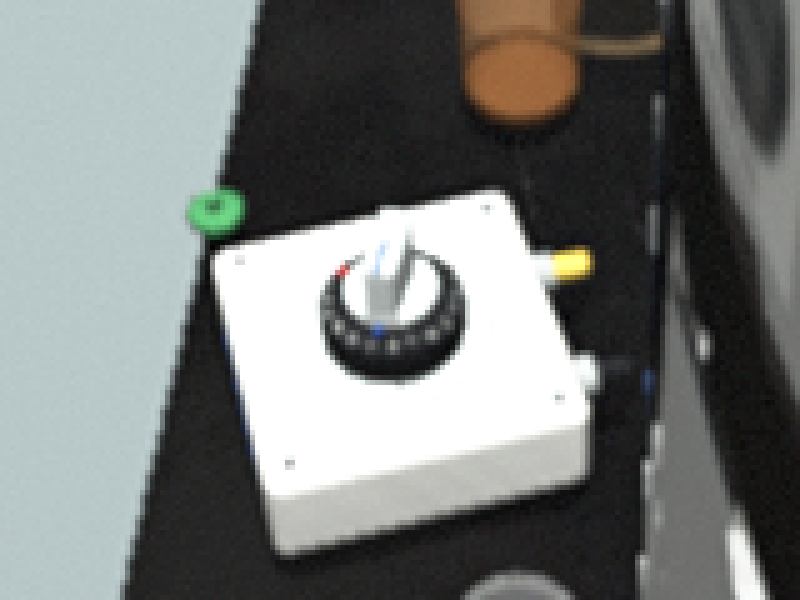

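The pictures show the ring centred near top-view pixel (340,261). The blue pointer aims right, towards −y, and the red zero is at lower left, (333.5,270). The side view shows the ring near (238,258). Next I'll refine the axis and the angles.

```bash
cat >> h.py <<'E'
from scipy.optimize import least_squares
def proj(cam,X):
    c=bot.camera_info(cam); f=210/np.tan(np.radians(c['vertical_fov'])/2)
    p=np.array(X)@np.array(c['R']).T+c['t']; return p[...,:2]/p[...,2:]*f+[c['cx'],c['cy']]
def at(p): return [p[1]/420,p[0]/560]
def colours(im,C,cam,lim=.036):
    """angle of red line / blue pointer about axis C (xy) at ring top"""
    h=cv2.cvtColor(im,cv2.COLOR_RGB2HSV).astype(int); out={}
    p0=proj(cam,[C[0],C[1],.07])
    yy,xx=np.mgrid[:420,:560]
    near=np.hypot(xx-p0[0],yy-p0[1])<24
    for n,m in dict(red=((h[...,0]<10)|(h[...,0]>170))&(h[...,1]>110)&(h[...,2]>90),blue=(h[...,0]>95)&(h[...,0]<125)&(h[...,1]>110)&(h[...,2]>70)).items():
        P=[]
        for y,x in zip(*np.nonzero(m&near)):
            w=ray(cam,at((x,y)),.07)[:2]-C
            if .019<np.hypot(*w)<lim: P.append((*w,h[y,x,1]))
        if P:
            P=np.array(P); c=np.average(P[:,:2],axis=0,weights=P[:,2]); out[n]=(len(P),c.round(4),round(float(np.arctan2(c[1],c[0])),3))
    return out
E
python3 - <<'E'
from h import *
for cam,p0 in [('top',(339.6,260.6)),('side',(238.4,260))]:
    im=cv2.imread(f'pics/{cam}0.png')[:,:,::-1]
    for n in ['ring_zero','valve']:
        r=bot.trace(n,cam)
        for m in r[:1]:
            ys,xs=np.nonzero(m['mask']); print(cam,n,m['score'],xs.min(),xs.max(),ys.min(),ys.max(),len(xs))
    g=im.max(2); yy,xx=np.mgrid[:420,:560]
    m=((g<130)&(np.hypot(xx-p0[0],yy-p0[1])<22)).astype(np.uint8)
    cs=cv2.findContours(m,0,1)[0]; c=max(cs,key=cv2.contourArea); h=cv2.convexHull(c)
    (e,ax,_)=cv2.fitEllipse(h); print(cam,'ellipse',e,ax)
    for z in(.06,.07): print(z,ray(cam,at(e),z).round(4))
    C=ray(cam,at(e),.07)[:2]
    if cam=='top': C0=C
    print(colours(im,C0,cam))
a=ray('top',at((332,260)),.09)-ray('top',at((350,264)),.09); print('bar',np.degrees(np.arctan2(-a[1],-a[0])))
E
```

```text
top ring_zero 0.63 324 354 245 275 451
top valve 0.85 299 377 215 300 4514
top ellipse (339.3638916015625, 260.5351257324219) (29.628223419189453, 30.147199630737305)
0.06 [ 0.4521 -0.0422  0.06  ]
0.07 [ 0.4508 -0.0411  0.07  ]
{'red': (9, array([-0.0189,  0.0113]), 2.601), 'blue': (1, array([-0.0007, -0.0227]), -1.601)}
side ring_zero 0.91 223 253 251 275 420
side valve 0.55 204 285 239 308 3940
side ellipse (238.18243408203125, 262.8110046386719) (26.204410552978516, 29.365318298339844)
0.06 [ 0.4539 -0.0452  0.06  ]
0.07 [ 0.4554 -0.0536  0.07  ]
{'red': (1, array([-0.0185,  0.0099]), 2.647), 'blue': (4, array([-0.0008, -0.0215]), -1.608)}
bar -97.1391265030601
```

Call:
servo_tool([
  [0.3,-0.95,0,0,0,-0.086,0],
  [0.3,-0.95,0,0,0,-0.086,0],
  [0.3,-0.95,0,0,0,-0.086,0],
  [0.3,-0.95,0,0,0,-0.086,0],
])

```text
time: 1.4
tool_pos: [0.2437, 0.4973, 0.2302]
tcp_rot: [0.885, 3.014, -0.007]
wrist_force: [-0.2, 0.1, -0.1]
width: 0.998
grip_force: 0.0
```

Call:
servo_tool([
  [0.3,-0.95,0,0,0,-0.086,0],
  [0.3,-0.95,0,0,0,-0.086,0],
  [0.3,-0.95,0,0,0,-0.086,0],
  [0.3,-0.95,0,0,0,-0.086,0],
])

```text
time: 1.8
tool_pos: [0.2891, 0.3565, 0.2313]
tcp_rot: [1.284, 2.866, -0.002]
wrist_force: [-0.4, 0.4, -0.4]
width: 1.0
grip_force: 0.0
```

Call:
servo_tool([
  [0.3,-0.95,0,0,0,-0.086,0],
  [0.3,-0.95,0,0,0,-0.086,0],
  [0.3,-0.95,0,0,0,-0.086,0],
  [0.3,-0.95,0,0,0,-0.086,0],
])

```text
time: 2.2
tool_pos: [0.335, 0.2143, 0.2318]
tcp_rot: [1.661, 2.664, 0.0]
wrist_force: [0.0, 0.8, 0.3]
width: 0.999
grip_force: 0.0
```

Call:
servo_tool([
  [0.3,-0.95,0,0,0,-0.086,0],
  [0.3,-0.95,0,0,0,-0.086,0],
  [0.3,-0.95,0,0,0,-0.086,0],
  [0.3,-0.95,0,0,0,-0.086,0],
])

```text
time: 2.6
tool_pos: [0.3804, 0.0715, 0.2321]
tcp_rot: [2.005, 2.415, 0.001]
wrist_force: [-0.5, 1.1, -0.7]
width: 1.003
grip_force: 0.0
```

Call:
servo_tool([
  [0.48,-0.765,-0.3,0,0,-0.084,0],
  [0.48,-0.765,-0.6,0,0,-0.084,0],
  [0.48,-0.765,-0.6,0,0,-0.084,0],
  [0.48,-0.765,-0.6,0,0,-0.084,0],
  [0.48,-0.765,-0.6,0,0,-0.084,0],
  [0.48,-0.765,-0.6,0,0,-0.084,0],
])

```text
time: 3.2
tool_pos: [0.4505, -0.0379, 0.1418]
tcp_rot: [-2.298, -2.141, -0.001]
wrist_force: [-0.2, -0.4, -0.2]
width: 1.001
grip_force: 0.0
```

```bash
python3 - <<'E'
from h import *
s=bot.read_state(); print(s['tool_pos'],s['tcp_rot'],s['q'],s['torque'])
im=[cv2.resize(snap(c,c+'1.png')[y:y+120,x:x+120][:,:,::-1],(400,400)) for c,y,x in(('top',190,280),('side',190,180))]
cv2.imwrite('pics/both1.png',np.hstack(im))
E
```

```text
[ 0.4504701  -0.03787671  0.14180963] [-2.29794967e+00 -2.14099972e+00 -8.86490895e-04] [-1.39729946e-01 -8.79349618e-02  2.15799169e+00  1.08738082e-03
  1.07181781e+00 -6.95649657e-02] [ 0.02014272 -0.00053292 -0.07513571]
```

View pics/both1.png

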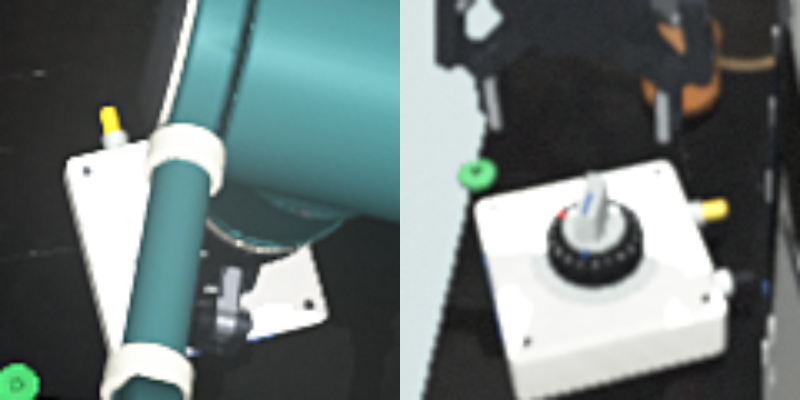

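The side view has both open fingertips above the bar, at crop px (493,128) and (662,140), with the knob top at (595,178). I'll use these to check the side calibration.

```bash
python3 - <<'E'
from h import *
print('tips seen',180+177.5*.3,190+134*.3,'pred',proj('side',[.4505,-.0379,.155]))
for C in [(.452,-.0425)]:
  print('knob top pred',proj('side',[*C,.103]),'seen',180+196*.3,190+176*.3)
  print('ring pred',proj('side',[*C,.06]),'ellipse seen 238.2 262.8', 'top', proj('top',[*C,.07]),'seen 339.4 260.5', proj('top',[*C,.07])-proj('top',[C[0],C[1]+.005,.07]))
E
```

```text
tips seen 233.25 230.2 pred [233.7583491  226.69794578]
knob top pred [236.04172039 247.39023296] seen 238.8 242.8
ring pred [237.36487494 261.75301302] ellipse seen 238.2 262.8 top [340.1484764  259.99301849] seen 339.4 260.5 [2.56519483 0.24507708]
```

Call:
servo_tool([
  [0,0,-0.2,0,0,0,0],
  [0,0,-0.4,0,0,0,0],
  [0,0,-0.4,0,0,0,0],
  [0,0,-0.4,0,0,0,0],
  [0,0,-0.4,0,0,0,0],
])

```text
time: 3.8
tool_pos: [0.4517, -0.0392, 0.0835]
tcp_rot: [2.297, 2.139, 0.004]
wrist_force: [-0.1, 0.5, 0.2]
width: 1.004
grip_force: 0.0
```

Call:
servo_tool([
  [0,-0.02,-0.02,0,0,0,0],
  [0,-0.02,-0.02,0,0,0,0.5],
  [0,-0.02,-0.02,0,0,0,1],
  [0,-0.02,-0.02,0,0,0,1],
  [0,-0.02,-0.02,0,0,0,1],
  [0,-0.02,-0.02,0,0,0,1],
  [0,-0.02,-0.02,0,0,0,1],
  [0,-0.02,-0.02,0,0,0,1],
  [0,-0.02,-0.02,0,0,0,1],
  [0,-0.02,-0.02,0,0,0,1],
], newtons=60)

```text
time: 4.8
tool_pos: [0.4522, -0.0426, 0.0789]
tcp_rot: [2.298, 2.138, 0.005]
wrist_force: [4.8, -0.1, -3.3]
width: 0.155
grip_force: 59.0
```

```bash
cat > st.py <<'E'
from h import *
T=[];
for _ in range(int(__import__('sys').argv[1])):
    s=bot.read_state(); T.append(s['torque']); bot.read_camera('side')
s=bot.read_state(); r=s['tcp_rot']; print(s['time'],s['tool_pos'].round(4),'phi',round((2*np.arctan2(r[1],r[0])-np.pi/2+np.pi/2)%np.pi-np.pi/2,4),'F',s['wrist_force'].round(1),'Tz',np.round([t[2] for t in T],3),'T',s['torque'].round(3),'q6',s['q'][[0,5]].round(3),s['joint_torque'][5].round(3),s['width'],s['grip_force'])
E
python3 st.py 3
```

```text
4.95 [ 0.4522 -0.0426  0.0789] phi -0.0719 F [ 5.1  0.3 -2.1] Tz [ 0.014 -0.022 -0.031] T [ 0.026 -0.731 -0.07 ] q6 [-0.149 -0.078] -0.029 0.14856909871718604 59.03341233730316
```

Call:
servo_tool([
  [0,0,0.01,0,0,-0.04,1],
  [0,0,0.01,0,0,-0.08,1],
  [0,0,0.01,0,0,-0.12,1],
  [0,0,0.01,0,0,-0.145,1],
  [0,0,0.01,0,0,-0.145,1],
  [0,0,0.01,0,0,-0.145,1],
  [0,0,0.01,0,0,-0.145,1],
])

```text
time: 5.65
tool_pos: [0.4516, -0.0424, 0.079]
tcp_rot: [2.722, 1.564, 0.005]
wrist_force: [8.3, -0.0, -11.8]
width: 0.147
grip_force: 59.9
```

```bash
python3 st.py 3
```

```text
5.8 [ 0.4516 -0.0424  0.079 ] phi -0.5276 F [  8.9   0.6 -12.1] Tz [-0.039 -0.105 -0.111] T [ 0.066 -1.251 -0.041] q6 [-0.149  0.378] -0.068 0.15235939510389848 59.937488436698914
```

Call:
servo_tool([
  [0.01,0,-0.01,0,0,-0.015,1],
  [0.01,0,-0.01,0,0,-0.03,1],
  [0.01,0,-0.01,0,0,-0.03,1],
  [0.01,0,-0.01,0,0,-0.03,1],
])

```text
time: 6.2
tool_pos: [0.4517, -0.0423, 0.0789]
tcp_rot: [-2.794, -1.436, -0.0]
wrist_force: [-1.2, 0.5, 5.2]
width: 0.155
grip_force: 62.4
```

```bash
python3 st.py 4
```

```text
6.4 [ 0.4516 -0.0423  0.0788] phi -0.6215 F [-1.9  0.1  4.8] Tz [-0.057 -0.09  -0.015 -0.002] T [ 0.118  0.277 -0.046] q6 [-0.149  0.473] -0.056 0.15069856535562987 62.36922740936279
```

Call:
servo_tool([
  [0,0,0,0,0,-0.015,1],
  [0,0,0,0,0,-0.03,1],
  [0,0,0,0,0,-0.03,1],
  [0,0,0,0,0,-0.03,1],
])

```text
time: 6.8
tool_pos: [0.4515, -0.0423, 0.0788]
tcp_rot: [-2.858, -1.302, 0.0]
wrist_force: [-1.7, 0.7, 5.7]
width: 0.153
grip_force: 62.5
```

```bash
python3 st.py 4
```

```text
7.0 [ 0.4516 -0.0423  0.0788] phi -0.7158 F [-1.4  1.8  4.9] Tz [-0.068 -0.086 -0.028 -0.066] T [ 0.21   0.334 -0.015] q6 [-0.149  0.567] -0.056 0.15067334689377718 62.4588668346405
```

Call:
servo_tool([
  [0,0,0,0,0,-0.015,1],
  [0,0,0,0,0,-0.03,1],
  [0,0,0,0,0,-0.03,1],
  [0,0,0,0,0,-0.03,1],
])

```text
time: 7.4
tool_pos: [0.4515, -0.0422, 0.0788]
tcp_rot: [-2.916, -1.166, 0.0]
wrist_force: [-2.5, 2.2, 6.1]
width: 0.151
grip_force: 62.5
```

```bash
python3 st.py 4
```

```text
7.6 [ 0.4515 -0.0422  0.0788] phi -0.81 F [-2.2  1.6  5.8] Tz [-0.083 -0.054 -0.059 -0.128] T [ 0.312  0.391 -0.033] q6 [-0.148  0.661] -0.056 0.14797189308384567 62.505937814712524
```

Call:
servo_tool([
  [0,0,0,0,0,-0.015,1],
  [0,0,0,0,0,-0.03,1],
  [0,0,0,0,0,-0.03,1],
  [0,0,0,0,0,-0.03,1],
])

```text
time: 8.0
tool_pos: [0.4514, -0.0421, 0.0788]
tcp_rot: [-2.968, -1.027, 0.001]
wrist_force: [-3.0, 2.1, 6.0]
width: 0.151
grip_force: 62.5
```

```bash
python3 st.py 4
```

```text
8.2 [ 0.4514 -0.0421  0.0788] phi -0.9044 F [-3.4  2.   6.5] Tz [-0.151 -0.013 -0.018 -0.032] T [ 0.313  0.362 -0.068] q6 [-0.149  0.755] -0.055 0.1517329666299016 62.54905343055725
```

Call:
servo_tool([
  [0,0,0,0,0,-0.015,1],
  [0,0,0,0,0,-0.03,1],
  [0,0,0,0,0,-0.03,1],
  [0,0,0,0,0,-0.03,1],
])

```text
time: 8.6
tool_pos: [0.4513, -0.042, 0.0788]
tcp_rot: [-3.013, -0.886, 0.001]
wrist_force: [-2.8, 1.7, 6.5]
width: 0.151
grip_force: 62.6
```

```bash
python3 st.py 4
```

```text
8.8 [ 0.4514 -0.042   0.0788] phi -0.9986 F [-1.6  1.5  7.2] Tz [-0.086 -0.101 -0.021 -0.087] T [ 0.359  0.44  -0.075] q6 [-0.148  0.85 ] -0.055 0.15136534532706114 62.58610725402832
```

Call:
servo_tool([
  [0,0,0,0,0,-0.015,1],
  [0,0,0,0,0,-0.03,1],
  [0,0,0,0,0,-0.03,1],
  [0,0,0,0,0,-0.03,1],
])

```text
time: 9.2
tool_pos: [0.4513, -0.0419, 0.0788]
tcp_rot: [-3.051, -0.743, 0.001]
wrist_force: [-2.6, 2.6, 6.4]
width: 0.149
grip_force: 62.6
```

```bash
python3 st.py 4
```

```text
9.4 [ 0.4513 -0.0419  0.0788] phi -1.093 F [-3.2  2.5  7.4] Tz [-0.088 -0.06  -0.063 -0.068] T [ 0.415  0.511 -0.079] q6 [-0.148  0.944] -0.055 0.14800505178002893 62.62072563171387
```

Call:
servo_tool([
  [0,0,0,0,0,-0.015,1],
  [0,0,0,0,0,-0.03,1],
  [0,0,0,0,0,-0.03,1],
  [0,0,0,0,0,-0.03,1],
])

```text
time: 9.8
tool_pos: [0.4513, -0.0418, 0.0789]
tcp_rot: [-3.083, -0.598, 0.001]
wrist_force: [-3.4, 2.7, 6.3]
width: 0.147
grip_force: 62.7
```

```bash
python3 st.py 4
```

```text
10.0 [ 0.4512 -0.0418  0.0788] phi -1.1873 F [-2.5  3.8  6.3] Tz [-0.07  -0.056 -0.155 -0.027] T [ 0.438  0.495 -0.095] q6 [-0.148  1.038] -0.054 0.15095506352889396 62.65099883079529
```

Call:
servo_tool([
  [0,0,0,0,0,-0.015,1],
  [0,0,0,0,0,-0.03,1],
  [0,0,0,0,0,-0.03,1],
  [0,0,0,0,0,-0.03,1],
])

```text
time: 10.4
tool_pos: [0.4512, -0.0417, 0.0788]
tcp_rot: [-3.107, -0.452, 0.001]
wrist_force: [-2.4, 3.5, 7.5]
width: 0.151
grip_force: 62.7
```

```bash
python3 st.py 4
```

```text
10.6 [ 0.4512 -0.0417  0.0788] phi -1.2816 F [-2.7  3.8  6.3] Tz [-0.118 -0.051 -0.074  0.032] T [0.587 0.472 0.001] q6 [-0.148  1.132] -0.054 0.14816856801269446 62.675853967666626
```

Call:
servo_tool([
  [0,0,0,0,0,-0.015,1],
  [0,0,0,0,0,-0.03,1],
  [0,0,0,0,0,-0.03,1],
  [0,0,0,0,0,-0.03,1],
])

```text
time: 11.0
tool_pos: [0.4511, -0.0416, 0.0788]
tcp_rot: [-3.125, -0.305, 0.002]
wrist_force: [-4.1, 4.1, 7.9]
width: 0.147
grip_force: 62.7
```

```bash
python3 st.py 4
```

```text
11.2 [ 0.4512 -0.0416  0.0789] phi -1.3758 F [-4.2  3.7  6.7] Tz [-0.02   0.006 -0.043 -0.064] T [ 0.64   0.507 -0.019] q6 [-0.148  1.227] -0.054 0.15459665590098923 62.69541621208191
```

Call:
servo_tool([
  [0,0,0,0,0,-0.015,1],
  [0,0,0,0,0,-0.03,1],
  [0,0,0,0,0,-0.03,1],
  [0,0,0,0,0,-0.03,1],
])

```text
time: 11.6
tool_pos: [0.4512, -0.0414, 0.0788]
tcp_rot: [-3.136, -0.158, 0.002]
wrist_force: [-3.4, 4.3, 7.9]
width: 0.151
grip_force: 62.7
```

```bash
python3 st.py 4
```

```text
11.8 [ 0.4512 -0.0414  0.0788] phi -1.4699 F [-2.3  3.9  7.4] Tz [0.015 0.009 0.022 0.038] T [0.721 0.538 0.029] q6 [-0.148  1.321] 0.032 0.14794617505119895 62.69697546958923
```

Contact shows: the joint torque shifted by +0.086 N m, so the needle is just on its seat. One smaller step should bring it snug.

Call:
servo_tool([
  [0,0,0,0,0,-0.007,1],
  [0,0,0,0,0,-0.014,1],
  [0,0,0,0,0,-0.02,1],
  [0,0,0,0,0,-0.02,1],
])

```text
time: 12.2
tool_pos: [0.4512, -0.0414, 0.0788]
tcp_rot: [-3.139, -0.06, 0.002]
wrist_force: [-3.9, 3.9, 7.3]
width: 0.15
grip_force: 62.7
```

```bash
python3 st.py 6
```

```text
12.5 [ 0.4511 -0.0414  0.0788] phi -1.5322 F [-3.3  5.   7.7] Tz [0.246 0.236 0.187 0.241 0.189 0.254] T [0.715 0.471 0.19 ] q6 [-0.148  1.383] 0.2 0.15314423537711588 62.71965980529785
```

Call:
servo_tool([
  [0,0,0,0,0,-0.004,1],
  [0,0,0,0,0,-0.008,1],
  [0,0,0,0,0,-0.008,1],
  [0,0,0,0,0,-0.008,1],
])

```text
time: 12.9
tool_pos: [0.4512, -0.0414, 0.0789]
tcp_rot: [-3.14, -0.022, 0.002]
wrist_force: [-3.5, 5.3, 7.3]
width: 0.148
grip_force: 62.7
```

```bash
python3 st.py 4
```

```text
13.1 [ 0.4511 -0.0413  0.0788] phi -1.557 F [-2.9  6.   7.5] Tz [0.3   0.241 0.297 0.293] T [0.784 0.515 0.301] q6 [-0.148  1.408] 0.279 0.14644365389855016 62.73630738258362
```

Call:
servo_tool([
  [0,0,0,0,0,0,0.6],
  [0,0,0,0,0,0,0],
  [0,0,0,0,0,0,0],
  [0,0,0,0,0,0,0],
  [0,0,0,0,0,0,0],
  [0,0,0,0,0,0,0],
  [0,0,0.2,0,0,0,0],
  [0,0,0.4,0,0,0,0],
  [0,0,0.7,0,0,0,0],
  [0,0.3,0.9,0,0,0,0],
  [0,0.6,0.9,0,0,0,0],
  [0,1,0.9,0,0,0,0],
  [0,1,0.9,0,0,0,0],
  [0,1,0.9,0,0,0,0],
])

```text
time: 14.5
tool_pos: [0.4513, 0.1089, 0.2132]
tcp_rot: [3.141, 0.027, -0.0]
wrist_force: [-0.2, -0.5, -0.4]
width: 1.001
grip_force: 0.0
```

```bash
python3 - <<'E'
from h import *
C=np.array([.4515,-.042])
im={}
for c,y,x in(('top',230,310),('side',230,210)):
    a=snap(c,c+'2.png'); im[c]=cv2.resize(a[y:y+60,x:x+60][:,:,::-1],(400,400),interpolation=2)
    print(c,colours(a,C,c))
    for n,z in dict(knob_pointer=.071,ring_zero=.07).items():
        for k in bot.mark_of(n,c)[:1]:
            w=ray(c,k['at'],z)[:2]-C; print(n,k['score'],w,np.arctan2(w[1],w[0]))
cv2.imwrite('pics/both2.png',np.hstack([im['top'],im['side']]))
print(bot.read_state()['tool_pos'])
E
```

```text
top {'red': (8, array([-0.0191,  0.012 ]), 2.58), 'blue': (3, array([-0.02  , -0.0029]), -2.999)}
knob_pointer 0.82 [-0.02063013 -0.00287779] -3.0029926254176043
ring_zero 0.57 [-0.01846017  0.00355336] 2.9514307973297504
side {'blue': (4, array([-0.0198, -0.0008]), -3.101)}
knob_pointer 0.68 [-0.02153955 -0.01570056] -2.511721393007286
ring_zero 0.74 [-0.00803985  0.00805959] 2.3549686302276553
[0.45156734 0.10615469 0.21300994]
```

View pics/both2.png

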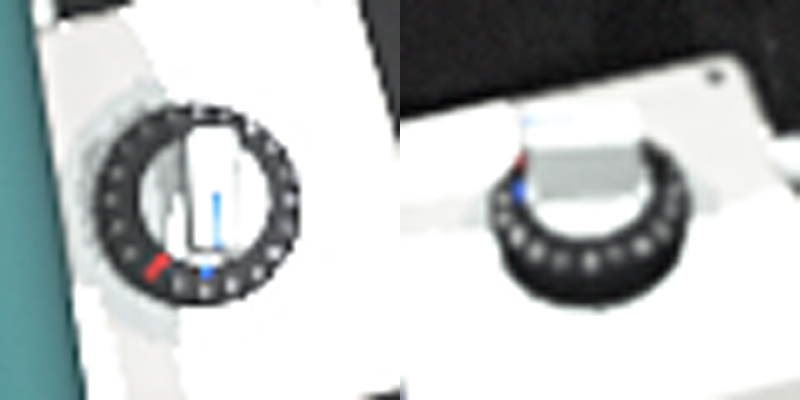

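Top view: the ring centre is at crop (197,202), blue pointer (207,272), red line (157,267), so red is about 0.69 rad clockwise of the pointer. The knob bar points along about −x, as expected. Next I go back and grip the ring.

Call:
servo_tool([
  [0,-0.33,0,0,0,0,0],
  [0,-0.66,0,0,0,0,0],
  [0,-1,0,0,0,0,0],
  [0,-1,-0.2,0,0,0,0],
  [0,-1,-0.4,0,0,0,0],
  [0,-1,-0.4,0,0,0,0],
  [0,-1,-0.4,0,0,0,0],
])

```text
time: 15.5
tool_pos: [0.4509, -0.0431, 0.1531]
tcp_rot: [-3.141, -0.019, 0.003]
wrist_force: [0.2, 0.8, 0.5]
width: 1.001
grip_force: 0.0
```

Call:
servo_tool([
  [0.002,-0.004,-0.2,0,0,0,0],
  [0.002,-0.004,-0.4,0,0,0,0],
  [0.002,-0.004,-0.6,0,0,0,0],
  [0.002,-0.004,-0.66,0,0,0,0],
  [0.002,-0.004,-0.66,0,0,0,0],
  [0.002,-0.004,-0.66,0,0,0,0],
])

```text
time: 16.1
tool_pos: [0.4536, -0.0431, 0.0561]
tcp_rot: [3.141, 0.021, 0.004]
wrist_force: [-0.0, -0.2, -0.2]
width: 1.001
grip_force: 0.0
```

```bash
python3 st.py 1; python3 - <<'E'
from h import *
a=snap('side','side3.png')[180:300,180:300]; cv2.imwrite('pics/s3.png',cv2.resize(a[:,:,::-1],(480,480),interpolation=2))
E
```

```text
16.15 [ 0.4539 -0.0433  0.0564] phi -1.5573 F [ 0.1  0.6 -0.1] Tz [-0.009] T [-0.022  0.057 -0.033] q6 [-0.15   1.408] -0.0 0.9996681411665009 0.0
```

View pics/s3.png

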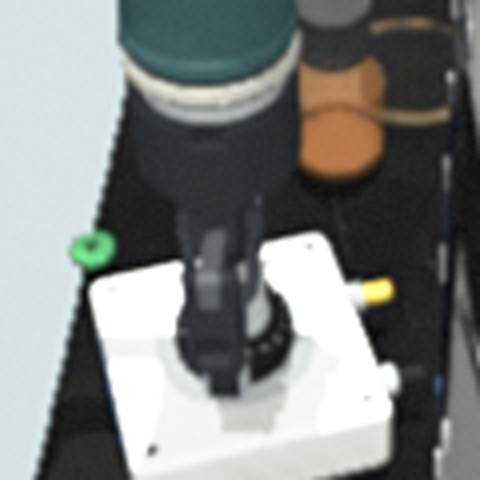

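The gripper straddles the ring with no contact. I centre it, lower 4 mm and close gently.

Call:
servo_tool([
  [-0.013,0.008,-0.03,0,0,0,0],
  [-0.013,0.008,-0.03,0,0,0,0.2],
  [-0.013,0.008,-0.03,0,0,0,0.4],
  [-0.013,0.008,-0.03,0,0,0,0.4],
  [-0.013,0.008,-0.03,0,0,0,0.4],
  [-0.013,0.008,-0.03,0,0,0,0.4],
  [-0.013,0.008,-0.03,0,0,0,0.4],
], newtons=40)

```text
time: 16.9
tool_pos: [0.4499, -0.0413, 0.0505]
tcp_rot: [-3.14, -0.02, 0.001]
wrist_force: [-1.9, 2.3, 6.5]
width: 0.68
grip_force: 42.5
```

```bash
python3 st.py 3
```

```text
17.05 [ 0.4498 -0.0413  0.0505] phi -1.5579 F [-2.3  2.7  6.6] Tz [0.076 0.063 0.1  ] T [0.699 0.411 0.072] q6 [-0.148  1.409] 0.088 0.6810401377538879 42.45779032353312
```

Call:
servo_tool([
  [0.012,0,0.005,0,0,0.02,0.4],
  [0.012,0,0.005,0,0,0.055,0.4],
  [0.012,0,0.005,0,0,0.09,0.4],
  [0.012,0,0.005,0,0,0.125,0.4],
  [0.012,0,0.005,0,0,0.16,0.4],
  [0.012,0,0.005,0,0,0.195,0.4],
  [0.012,0,0.005,0,0,0.21,0.4],
  [0.012,0,0.005,0,0,0.22,0.4],
  [0.012,0,0.005,0,0,0.22,0.4],
  [0.012,0,0.005,0,0,0.22,0.4],
])

```text
time: 18.05
tool_pos: [0.4504, -0.0429, 0.0505]
tcp_rot: [2.948, 1.085, -0.005]
wrist_force: [-3.7, -5.1, 3.3]
width: 0.684
grip_force: 42.2
```

```bash
python3 st.py 3
```

```text
18.2 [ 0.4504 -0.0429  0.0505] phi -0.8653 F [-3.9 -4.3  4. ] Tz [0.174 0.149 0.144] T [-0.574  0.786  0.164] q6 [-0.148  0.719] 0.141 0.6803252955373698 42.23836405668408
```

Call:
servo_tool([
  [0,0,0,0,0,0,0.2],
  [0,0,0,0,0,0,0],
  [0,0,0,0,0,0,0],
  [0,0,0,0,0,0,0],
  [0,0,0,0,0,0,0],
  [0,0,0.2,0,0,0,0],
  [0,0,0.4,0,0,0,0],
  [0,0,0.7,0,0,0,0],
  [0,0.3,1,0,0,0,0],
  [0,0.6,1,0,0,0,0],
  [0,1,1,0,0,0,0],
  [0,1,1,0,0,0,0],
  [0,1,1,0,0,0,0],
])

```text
time: 19.5
tool_pos: [0.4517, 0.1104, 0.2009]
tcp_rot: [-2.946, -1.09, -0.001]
wrist_force: [1.7, -0.7, 0.4]
width: 1.0
grip_force: 0.0
```

```bash
python3 - <<'E'
from h import *
C=np.array([.4513,-.0415])
im={}
for c,y,x in(('top',230,310),('side',230,210)):
    a=snap(c,c+'4.png'); im[c]=cv2.resize(a[y:y+60,x:x+60][:,:,::-1],(400,400),interpolation=2)
    print(c,colours(a,C,c))
cv2.imwrite('pics/both4.png',np.hstack([im['top'],im['side']]))
print(bot.read_state()['tool_pos'])
E
```

```text
top {'red': (10, array([-0.0239, -0.0046]), -2.953)}
side {'red': (8, array([-0.0221, -0.0059]), -2.882), 'blue': (2, array([-0.0199,  0.0011]), 3.088)}
[0.45147353 0.10815552 0.20032793]
```

View pics/both4.png

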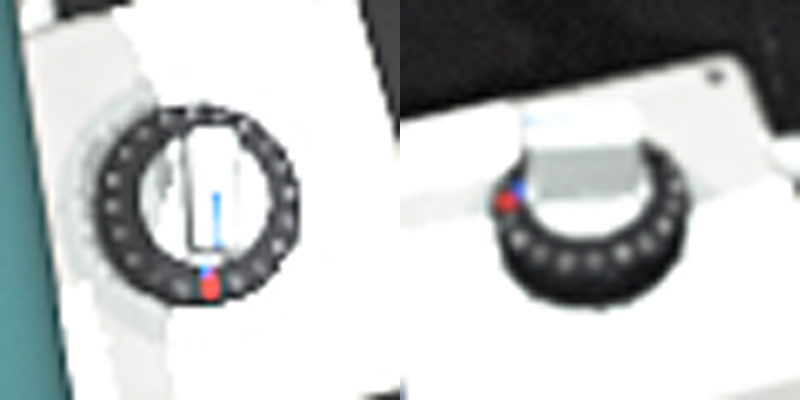

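Top view: red (211,287) now lies just outside blue (207,271). In the side view red is at (509,201) and blue at (518,190). They are nearly aligned, so I measure the remainder at subpixel level, taking the centre from red's known 0.692 rad turn.

```bash
python3 - <<'E'
from h import *
C0=np.array([.4513,-.0415])
def cen(cam,n,col):
    a=cv2.imread(f'pics/{cam}{n}.png')[:,:,::-1].astype(float)
    R,G,B=a[...,0],a[...,1],a[...,2]
    w=np.clip((R-np.maximum(G,B)-25),0,None) if col=='r' else np.clip(B-R-40,0,None)*(B-G>25)
    yy,xx=np.mgrid[:420,:560]; p0=proj(cam,[*C0,.07]); 
    for y,x in zip(*np.nonzero((w>0)&(np.hypot(xx-p0[0],yy-p0[1])<20))):
        r=np.hypot(*(ray(cam,at((x,y)),.07)[:2]-C0)) 
        if not .018<r<.033: w[y,x]=0
    w[np.hypot(xx-p0[0],yy-p0[1])>=20]=0
    p=np.array([(w*xx).sum(),(w*yy).sum()])/w.sum()
    return p,ray(cam,at(p),.07 if col=='r' else .0715)[:2],(w>0).sum()
for cam in('top','side'):
    q={(n,c):cen(cam,n,c) for n in(2,4) for c in'rb'}
    for k,v in q.items(): print(cam,k,v[0].round(2),v[1].round(4),v[2])
    al=.692; M=np.array([[np.cos(al),-np.sin(al)],[np.sin(al),np.cos(al)]])
    Cr=np.linalg.solve(np.eye(2)-M,q[4,'r'][1]-M@q[2,'r'][1]); print('centre by rotation',Cr)
    for C in(Cr,C0,[.452,-.042]):
        an=lambda v:np.arctan2(*(v-C)[::-1])%(2*np.pi)
        print('red4',an(q[4,'r'][1]).round(3),'blue2',an(q[2,'b'][1]).round(3),'blue4',an(q[4,'b'][1]).round(3))
E
```

```text
top (2, 'r') [333.09 269.34] [ 0.4326 -0.0301] 13
top (2, 'b') [340.44 270.35] [ 0.4318 -0.0442] 4
top (4, 'r') [341.17 272.72] [ 0.4276 -0.0461] 12
top (4, 'b') [340.15 270.11] [ 0.4322 -0.0436] 3
centre by rotation [ 0.45229608 -0.04507438]
red4 3.185 blue2 3.101 blue4 3.071
red4 3.335 blue2 3.281 blue4 3.254
red4 3.309 blue2 3.252 blue4 3.225
side (2, 'r') [227.57 253.65] [ 0.4314 -0.0302] 4
side (2, 'b') [227.12 257.93] [ 0.4321 -0.0429] 4
side (4, 'r') [225.43 259.9 ] [ 0.4291 -0.0469] 12
side (4, 'b') [227.19 257.45] [ 0.4321 -0.0417] 3
centre by rotation [ 0.45345743 -0.04175902]
red4 3.351 blue2 3.197 blue4 3.138
red4 3.382 blue2 3.216 blue4 3.151
red4 3.354 blue2 3.189 blue4 3.125
```

```bash
cat > ring.py <<'E'
from h import *
from scipy.ndimage import map_coordinates
from scipy.optimize import minimize
def fit(cam,n,vis=None,z=.07):
    a=cv2.imread(f'pics/{cam}{n}.png')[:,:,::-1].astype(float); g=a[...,1]
    def S(p,phase):
        cx,cy,th,r=p
        k=np.arange(1,20)+phase; t=th+k*np.pi/10
        if vis is not None: t=t[np.cos(t-vis)>-.1]
        X=np.c_[cx+r*np.cos(t),cy+r*np.sin(t),np.full(len(t),z)]
        uv=proj(cam,X); return map_coordinates(g,[uv[:,1],uv[:,0]],order=3).mean()
    best=None
    for t0 in np.arange(2.4,3.7,.05):
        if n==2 and t0>2.9 or n==4 and t0<3.1: continue
        for r0 in(.0255,):
            f=lambda p:-(S([p[0],p[1],p[2],r0],0)-S([p[0],p[1],p[2],r0],.5))+ (np.hypot(p[0]-.4515,p[1]+.042)/.002)**2*2
            m=minimize(f,[.4515,-.042,t0],method='Nelder-Mead',options=dict(initial_simplex=np.array([[.4515,-.042,t0],[.4535,-.042,t0],[.4515,-.040,t0],[.4515,-.042,t0+.06]])))
            if best is None or m.fun<best[0]: best=(m.fun,m.x.round(4))
    return best
if __name__=='__main__':
    import sys
    for n in map(int,sys.argv[1:]):
        print(n,'top',fit('top',n),'side',fit('side',n,-np.pi/2))
E
python3 ring.py 2 4
```

```text
Traceback (most recent call last):
  File "ring.py", line 23, in <module>
    print(n,'top',fit('top',n),'side',fit('side',n,-np.pi/2))
                                      ~~~^^^^^^^^^^^^^^^^^^^
  File "ring.py", line 17, in fit
    m=minimize(f,[.4515,-.042,t0],method='Nelder-Mead',options=dict(initial_simplex=np.array([[.4515,-.042,t0],[.4535,-.042,t0],[.4515,-.040,t0],[.4515,-.042,t0+.06]])))
  File "ring.py", line 16, in <lambda>
    f=lambda p:-(S([p[0],p[1],p[2],r0],0)-S([p[0],p[1],p[2],r0],.5))+ (np.hypot(p[0]-.4515,p[1]+.042)/.002)**2*2
                 ~^^^^^^^^^^^^^^^^^^^^^^^
  File "ring.py", line 11, in S
    uv=proj(cam,X); return map_coordinates(g,[uv[:,1],uv[:,0]],order=3).mean()
  File "h.py", line 12, in proj
    c=bot.camera_info(cam); f=210/np.tan(np.radians(c['vertical_fov'])/2)
ValueError: time passes only in moves, steps and waits
```

```bash
sed -i 's/bot\.camera_info(cam)/info(cam)/; s/^from workcell import bot/from workcell import bot\nfrom functools import cache\ninfo=cache(bot.camera_info)/' h.py; time python3 ring.py 2 4
```

```text
2 top (np.float64(-86.16807018489014), array([ 0.4529, -0.0418,  2.6141])) side (np.float64(-58.98636029567564), array([ 0.4528, -0.0425,  2.9554]))
4 top (np.float64(-77.87912146477962), array([ 0.4529, -0.0415,  3.3117])) side (np.float64(-49.99445489442358), array([ 0.4537, -0.0424,  3.3015]))
real	1m38.616s
user	1m39.086s
sys	0m0.076s
```

```bash
python3 - <<'E'
from h import *
C=np.array([.4529,-.0418])
for n in(2,4):
    a=cv2.imread(f'pics/top{n}.png')[:,:,::-1].astype(float)
    w=np.clip(a[...,2]-a[...,0]-15,0,None)
    P=[];W=[]
    for y in range(252,269):
        for x in range(335,348):
            if w[y,x]>0: P.append(ray('top',at((x,y)),.103)[:2]-C);W.append(w[y,x])
    P=np.array(P);W=np.array(W);c=np.average(P,axis=0,weights=W);D=P-c
    v=np.linalg.eigh((D*W[:,None]).T@D)[1][:,1]; v*=-np.sign(v[0])
    print(n,len(W),c.round(4),'pca',np.arctan2(v[1],v[0])%(2*np.pi),'from centre',np.arctan2(c[1],c[0])%(2*np.pi))
E
```

```text
2 11 [-0.0088 -0.0007] pca 3.2396734108957284 from centre 3.218594851823661
4 10 [-0.0088 -0.0007] pca 3.23922789471141 from centre 3.2183769279767716
```

Call:
servo_tool([
  [0,-0.33,0,0,0,0,0],
  [0,-0.66,0,0,0,0,0],
  [0.01,-1,0,0,0,0,0],
  [0.01,-1,0,0,0,0,0],
  [0.01,-1,-0.3,0,0,0,0],
  [0.01,-1,-0.6,0,0,0,0],
  [0.01,-1,-0.85,0,0,0,0],
  [0.01,-1,-0.99,0,0,0,0],
  [0.01,-1,-0.99,0,0,0,0],
  [0.01,-1,-0.99,0,0,0,0],
  [0.01,-1,-0.99,0,0,0,0.2],
  [0.01,-1,-0.99,0,0,0,0.4],
  [0.01,-1,-0.99,0,0,0,0.4],
  [0.01,-1,-0.99,0,0,0,0.4],
  [0.01,-1,-0.99,0,0,0,0.4],
  [0.01,-1,-0.99,0,0,0,0.4],
  [0.01,-1,-0.99,0,0,0,0.4],
], newtons=40)

```text
time: 21.3
tool_pos: [0.4533, -0.0406, 0.0542]
tcp_rot: [-2.947, -1.082, -0.001]
wrist_force: [-5.8, 5.9, 9.9]
width: 0.678
grip_force: 40.9
```

```bash
python3 st.py 2
```

```text
21.4 [ 0.4533 -0.0406  0.0543] phi -0.8671 F [-5.2  5.2 11.1] Tz [-0.022 -0.014] T [ 1.026  0.967 -0.059] q6 [-0.146  0.72 ] -0.024 0.6800228103559509 40.934770898893476
```

Call:
servo_tool([
  [0,0,0,0,0,-0.01,0.4],
  [0,0,0,0,0,-0.02,0.4],
  [0,0,0,0,0,-0.026,0.4],
  [0,0,0,0,0,-0.026,0.4],
  [0,0,0,0,0,-0.026,0.4],
])

```text
time: 21.9
tool_pos: [0.4534, -0.0407, 0.0543]
tcp_rot: [-2.989, -0.96, -0.002]
wrist_force: [-5.6, 6.7, 9.4]
width: 0.678
grip_force: 40.9
```

```bash
python3 st.py 2
```

```text
22.0 [ 0.4534 -0.0407  0.0543] phi -0.9491 F [-5.5  5.3 10.5] Tz [-0.106 -0.118] T [ 1.008  0.938 -0.098] q6 [-0.146  0.802] -0.095 0.6757586315196263 40.93533147359267
```

Call:
servo_tool([
  [0,0,0,0,0,0,0.2],
  [0,0,0,0,0,0,0],
  [0,0,0,0,0,0,0],
  [0,0,0,0,0,0,0],
  [0,0,0,0,0,0,0],
  [0,0,0.2,0,0,0,0],
  [0,0,0.4,0,0,0,0],
  [0,0,0.7,0,0,0,0],
  [0,0.3,1,0,0,0,0],
  [0,0.6,1,0,0,0,0],
  [0,1,1,0,0,0,0],
  [0,1,1,0,0,0,0],
  [0,1,1,0,0,0,0],
])

```text
time: 23.3
tool_pos: [0.4531, 0.1103, 0.2022]
tcp_rot: [-2.988, -0.968, -0.001]
wrist_force: [0.3, -0.6, -0.1]
width: 0.999
grip_force: 0.0
```

```bash
sed -i 's/n==4 and/n>=4 and/' ring.py; python3 - <<'E'
from h import *
im=[]
for c,y,x in(('top',230,310),('side',230,210)):
    a=snap(c,c+'5.png'); im.append(cv2.resize(a[y:y+60,x:x+60][:,:,::-1],(400,400),interpolation=2))
cv2.imwrite('pics/both5.png',np.hstack(im))
E
python3 ring.py 5
```

```text
5 top (np.float64(-88.468280479322), array([ 0.4528, -0.0416,  3.2331])) side (np.float64(-55.661026157223624), array([ 0.4528, -0.0427,  3.2418]))
```

View pics/both5.png

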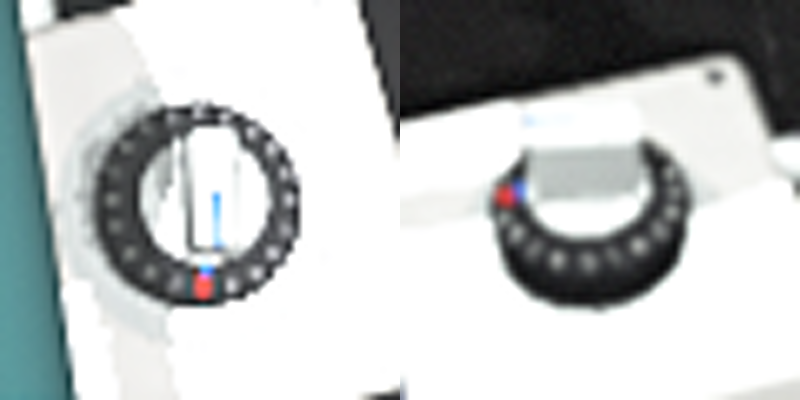

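In both views red meets blue: top (204,286) below (207,271), side (508,196) beside (519,193). The ring fits at 3.235 rad and the pointer at about 3.225 rad, and the knob has not moved. I'm handing it in.

```bash
python3 -c "
from workcell import bot
print(bot.finish_job())"
```

```text
the job is handed in; nothing more can be done
None
```

I turned the needle down snug on its seat at an estimated 0.22–0.34 N m (damage starts above 0.5), then turned only the outer ring until its red zero line met the blue pointer to within about 0.02 rad; I handed the job in at about 23 s, with the gripper clear of the valve and no result reported back.

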